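# Tip the dried sample tubes into the tub

### The arm

A 6-joint arm with a two-finger parallel gripper is mounted at the origin on a cart in front of the work surface, level with it; the furniture and walls round the work are solid. World frame = base frame: x ahead of the robot, y to its left, z up, the work surface at z = 0. Lengths are in mm, angles in rad, forces in N, time in s.
With the tool pointing down it reaches from about 275 to 975 mm from the base axis. Payload 8.4 kg.
Tool frame: the origin (TCP) lies on the centre line of the jaws, within the pads' length; the fingertips stand 11 mm ahead of it and the grasp point (between the pads) lies 8 mm behind it; x points along the fingers, y is the direction in which the jaws open and shut, and the axes are right-handed (so a half turn about x gives the same grasp; the last joint's range is limited). The gripper opens to 92 mm and grips with 3 to 60 N. Pads are 20 mm wide; open, the fingers measure 128 mm over their backs; the gripper's body (75 mm by 189 mm) begins 69 mm behind the grasp point.
Start: joints at [-0.002, 0.353, 1.633, -0, 1.155, -0.002], TCP at [625.002, -0, 225.583] pointing down, gripper open.
Joint ranges: [-2.63, 2.63], [-0.92, 2.1], [0.06, 2.66], [-1.3, 4.44], [0, 2.69], [-3.02, 3.02]. Speed limits (rad/s): [2.22, 2.22, 2.79, 3.14, 3.14, 3.14].

### API

Orientations are given as a 3x3 rotation matrix whose columns are the frame's x, y, z axes.
In Python, from bench import robot gives the robot as it stands.
- The arm moves only by the tool jog_arm, never from a script. Its argument "targets" is one flat list of numbers, 7 for each row, row after row: the shift along the world's x, y, z normalised to -1 to 1, where 1 is 0.75 m, then the turn, a rotation vector about the world's x, y, z normalised to -1 to 1, where 1 is 60 degrees, then the opening, from 0 (shut) to 1 (fully open). In form: [x, y, z, rx, ry, rz, jaw, x, y, z, rx, ry, rz, jaw, ...]. A call has 1 to 5 rows; each row is the pose to reach, as a shift and turn from the pose measured when the call began; what a row does not reach only later rows make up. A row lasts 1/10 s, in which the tool goes at most 50 mm and 8.59 degrees, less where a joint would pass 70% of its speed; a pose out of reach is approached as far as the arm can. A call with a number of a shift or a turn outside -1 to 1 is refused whole. A call with a gripper value outside its range is refused whole. The fingers move at their own pace and stop on an object; "squeeze" is the grip in N (left out, the last holds). Time passes only in rows, so rows that repeat a pose let the fingers close. It gives the time, the measured TCP pose, the force and the opening at its end, in the units of the state.
- robot.observe(): the state, without advancing time (a new reading comes with each control period).
- robot.read_camera(name): name is "scene" or "side" or "wrist"; returns (picture, depth): 480x640x3 uint8, blue, green, red; 480x640 float32, mm along the optical axis (not along the pixel's ray), 0 where there is no reading.
- robot.get_calibration(name): a dict with "camera_matrix" (3x3 intrinsics, pixels), "rvec" (rotation vector, rad) and "tvec" (3), from world to camera coordinates, as OpenCV has them. Camera axes: x right, y down, z forward; pixel columns grow to the right and rows downward; lengths in mm; the calibration is good to about 2 mm. The wrist camera is an equidistant fisheye: a pixel r from the principal point sees the ray r / f radians off the axis. A picture is of the moment at which its call begins: read the wrist's pose just before it. get_calibration takes no time and is no camera call; for the wrist camera it gives the pose at the moment of the call.
- robot.job_done(): hands the job in, once; it reports no verdict.
The state is a dict: "time": time; "joints": joint angles; "joint_velocities": joint speeds; "joint_efforts": joint torques, N m; "position": TCP position; "eef_rot": TCP orientation; "ft_force": force on the tool from outside, world axes, zero at the start; "moment": the same for the moment, N m; "gripper_width": finger opening in mm.
Only numpy, scipy, OpenCV 4.12 (cv2) and the standard library are available. Lean on these libraries where they do the work, as an engineer would, in place of code of your own. Each camera call takes 0.05 s, during which the arm holds its last target. There are 200 camera calls.

### The job

The three capped sample tubes on the tipping tray are dry. Squeeze the tray's release handle, lift that end until all three tubes have slid over the chute lip and dropped into the white tub, then lower the tray gently the whole way and press its grip bar down just until the latch has caught again, without leaning on it hard (60 N would bend it). Do not touch the tubes, and leave the tub, beaker, brown bottle and lens canister where they stand.

Things in the scene. Friction and masses are not known exactly. Their poses are not given: they have to be found in the camera images.
- stand: White stand of the tipping tray, fixed to the bench: base plate 112 x 212 mm. Origin on the bench straight below the middle of the tray's pivot axis, which is 43 mm above it; +x runs along that axis, +y from the pivot to the handle end, z up. Two steel latch keepers under the handle reach 76 mm height; nothing else stands under the handle but the base plate.
- tray (a joint): Angle of the steel tray about its pivot, rad: 0 level and latched; grows as the handle (+y) end is lifted; stops at 0.72. It falls shut if let go. The tubes slide at an angle set by their hidden friction, roughly 0.25 to 0.5 rad. Let down unlatched, it stays about 0.03 rad up, on a sprung rubber buffer; the latch catches only when pressed down to about 0 (hard stop at -0.012).
- release (a joint): Travel in m of the blue release trigger towards the grip bar: 0 out, 0.007 squeezed home. Its spring takes 5 N at first, 10 N at the end. Two hooks on it hold the tray down while it is out: keep it squeezed (over 0.005) until the tray is past 0.1 rad. Tray on its buffer, not latched: hooks lean on the keepers, it reads about 0.004. It springs back to 0 as the latch catches.
- handle (a point): Middle of the squeeze handle, turns with the tray; tray level: at (0, 192, 115) mm in the stand's frame. Blue trigger (8 mm thick, 64 mm wide) with inner face 14 mm towards the pivot, black grip bar with outer face 13 mm away from it: 27 mm over both along y, 20 mm squeezed. Both are flat plates square to the tray floor, from 15 mm below this point up; 40 mm free between trigger and tray end wall.
- grip_top (a point): Middle of the top of the black grip bar (12 mm thick along y, 86 mm wide along x), 15 mm above and 7 mm beyond the handle point, 6 mm higher than the trigger's top. At (0, 199, 130) mm in the stand's frame with the tray level; turns with the tray. Pressing here with about 10 to 15 N pushes the tray past its buffer and the latch catches; below that lies a hard stop, 2 mm further down.
- lip (a point): Edge of the chute lip at the tray's -y end, where the tubes leave, 54 mm from the pivot and 55 mm above it in the tray's frame; as the tray is tipped it swings out over the tub and down, clear of its rim. The tray is 72 mm wide, with walls 25 mm above the tubes' floor; its end wall's outer face is 138 mm from the pivot towards the handle.
- tub: Open white plastic tub, 109 x 217 mm with its lug, 40 mm high, walls 3 mm, inside 100 x 190 mm, floor 5 mm up, loose on the bench under the chute lip on the -y side of the stand. Origin at the centre of its underside, y along its length (about along the stand's y), z up.
- tube_green_mid (a point): Middle of the sample tube with the green cap (18 mm across, 100 mm long, about 16 g), lying lengthwise in one of the tray's three lanes, cap towards the handle; the point is 50 mm from either end; z runs to the cap. A tube lying in the tub has this point 10 to 30 mm above the bench; one still leaning on the chute lip has it higher.
- tube_red_mid (a point): Middle of the sample tube with the red cap (18 mm across, 100 mm long, about 16 g), lying lengthwise in one of the tray's three lanes, cap towards the handle; the point is 50 mm from either end; z runs to the cap. A tube lying in the tub has this point 10 to 30 mm above the bench; one still leaning on the chute lip has it higher.
- tube_white_mid (a point): Middle of the sample tube with the white cap (18 mm across, 100 mm long, about 16 g), lying lengthwise in one of the tray's three lanes, cap towards the handle; the point is 50 mm from either end; z runs to the cap. A tube lying in the tub has this point 10 to 30 mm above the bench; one still leaning on the chute lip has it higher.
- beaker: Glass beaker, 53 mm across, 67 mm tall, loose bystander standing near the stand. Origin at the centre of its underside, z up.
- dropper_bottle: Brown dropper bottle, 38 mm across, 116 mm tall, loose bystander standing near the stand. Origin at the centre of its underside, z up.
- canister: Clear lens canister with black foot, 40 mm across, 59 mm tall, loose bystander standing near the stand. Origin at the centre of its underside, z up.

How it is judged (in metres and radians):
On the way, in this order (a step that is already met when the one before it is completed fails the run):
1. the latch is released and the handle end of the tray is lifted (tray past 0.15 rad) (value of joint tray above 0.15 rad), for 0.1 s.
2. all three tubes have slid over the lip into the tub (middles over it and below 60 mm) while the tray is still tipped past 0.15 rad (x of tube_green_mid in the frame of tub between -0.052 and 0.052 m and y of tube_green_mid in the frame of tub between -0.096 and 0.096 m and z of each of tube_green_mid, tube_red_mid, tube_white_mid in the frame of tub below 0.06 m and x of tube_red_mid in the frame of tub between -0.052 and 0.052 m and y of tube_red_mid in the frame of tub between -0.096 and 0.096 m and x of tube_white_mid in the frame of tub between -0.052 and 0.052 m and y of tube_white_mid in the frame of tub between -0.096 and 0.096 m and value of joint tray above 0.15 rad), for 0.2 s.
At the end, for the whole second after the job is handed in: The tray is down and latched (tray below 0.012 rad, release trigger back out to within 1.5 mm); the middle of every tube is inside the tub, lower than 35 mm above its underside, and the tubes are at rest and clear of the tray (x of tube_green_mid in the frame of tub between -0.052 and 0.052 m and y of tube_green_mid in the frame of tub between -0.096 and 0.096 m and z of each of tube_green_mid, tube_red_mid, tube_white_mid in the frame of tub below 0.035 m and x of tube_red_mid in the frame of tub between -0.052 and 0.052 m and y of tube_red_mid in the frame of tub between -0.096 and 0.096 m and x of tube_white_mid in the frame of tub between -0.052 and 0.052 m and y of tube_white_mid in the frame of tub between -0.096 and 0.096 m and value of joint tray below 0.012 rad and value of joint release below 0.0015 m and linear speed of each of tube_green, tube_red, tube_white below 0.03 m/s and contact force between tray and tube_green below 0.05 N and contact force between tray and tube_red below 0.05 N and contact force between tray and tube_white below 0.05 N); the robot touches nothing.
It fails at once if the gripper or arm touches a tube (contact force between any of the fingers, the arm and tube_green above 0.3 N or contact force between any of the fingers, the arm and tube_red above 0.3 N or contact force between any of the fingers, the arm and tube_white above 0.3 N).
It fails at once if the tray is dropped or slammed: it comes down faster than 1.2 rad/s (about 0.25 m/s at the handle) in the last 0.12 rad (value of joint tray below 0.12 rad and velocity of joint tray below -1.2 rad/s).
It fails at once if the tub is shifted by more than 30 mm (distance of tub from where it was at the start of the episode above 0.03 m).
It fails at once if the beaker, brown bottle or lens canister is shifted by more than 30 mm or tipped (distance of any of beaker, dropper_bottle, canister from where it was at the start of the episode above 0.03 m or angle between any of beaker, dropper_bottle, canister's own z axis and vertical above 0.3 rad).
It fails at once if the fingers press on the tray or its grip bar with over 60 N while the release is not squeezed (contact force between the fingers and tray above 60 N and value of joint release below 0.003 m).
It also fails if it takes over 48 s, if anything falls off the work surface, if the arm or the gripper's body presses on something with over 40 N, if the wrist force passes 120 N, or if a joint passes its speed limit or range.

## Working session

There is one attempt and no reset: what is moved stays moved. The work goes in short steps, Python scripts to look and compute and a tool call to move; the robot and the scene stay as the last step left them, time stands still between calls to the robot, and variables do not carry over. Pictures are saved under pics/ and viewed, about 8 in all and at most 12, crops included, and the job is handed in when it is done.

Besides the shell and the picture viewer there is one more tool, called after "Emit:" as name(argument=value, ...) on one line, values as JSON. jog_arm: Moves the arm, as the interface text tells. Scaled input: -1 to 1 covers 0.75 m each way for a shift and 60 degrees each way for a turn. Its arguments: {"type":"object","properties":{"targets":{"type":"array"},"squeeze":{"type":"number"}},"required":["targets"]}

```bash
ls; mkdir -p pics
python3 - <<'E'
from bench import robot
import cv2,numpy as np
s=robot.observe();print(s)
for n in("scene","side"):
    p,d=robot.read_camera(n);cv2.imwrite(f"pics/{n}0.png",p);np.savez(f"pics/{n}0.npz",p=p,d=d);print(n,robot.get_calibration(n))
E
```

```text
pics
{'time': 0.0, 'joints': array([-2.39484376e-03,  3.53622753e-01,  1.63411769e+00, -1.80854945e-05,
        1.15524231e+00, -2.41132999e-03]), 'joint_velocities': array([-0.00078433, -0.00023934, -0.00063214,  0.00165022,  0.00030173,
       -0.00019601]), 'joint_efforts': array([-2.43486713e-03, -5.93846583e+01, -3.34216332e+01,  6.94100303e-02,
        2.34022352e-02, -1.15005114e-04]), 'position': array([ 6.24512793e+02, -1.37382975e-03,  2.24886600e+02]), 'eef_rot': array([[-1.39013769e-03,  9.99999033e-01,  2.38079574e-05],
       [-1.32171673e-05,  2.37896067e-05, -1.00000000e+00],
       [-9.99999034e-01, -1.39013800e-03,  1.31840837e-05]]), 'ft_force': array([-0.01158584, -0.2361617 ,  0.12705844]), 'moment': array([ 0.00119095, -0.02007283, -0.01460792]), 'gripper_width': 91.72134829499011}
scene {'camera_matrix': array([[507.50651624,   0.        , 314.13571286],
       [  0.        , 507.50651624, 246.43066056],
       [  0.        ,   0.        ,   1.        ]]), 'rvec': array([ 1.11256293, -2.17955997,  1.14626821]), 'tvec': array([407.72168252, 297.55543968, 597.18416814])}
side {'camera_matrix': array([[478.43832791,   0.        , 313.79338537],
       [  0.        , 478.43832791, 247.41627518],
       [  0.        ,   0.        ,   1.        ]]), 'rvec': array([ 2.20059753, -0.43660337,  0.23862054]), 'tvec': array([-447.00942281,  265.71803283,  668.31411784])}
```

View pics/scene0.png

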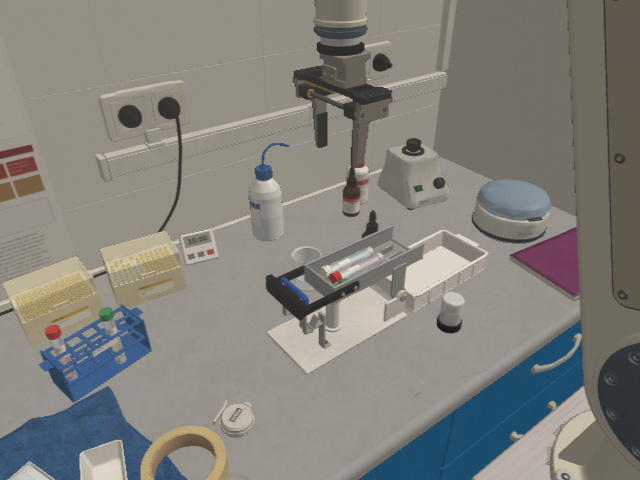

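View pics/side0.png

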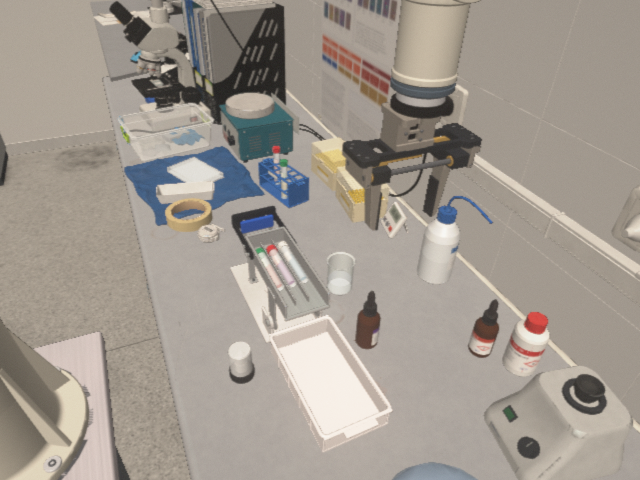

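The scene view shows the grip bar and blue trigger near (290,290), the tray with tubes near (360,265), the tub at (435,270) and the canister at (450,312). The side view shows the handle near (257,222), tub at (330,380), beaker at (340,272) and brown bottle at (368,322).

```bash
cat > h.py <<'E'
import numpy as np,cv2
from bench import robot
def cloud(n,d):
    c=robot.get_calibration(n);K=c["camera_matrix"];R=cv2.Rodrigues(c["rvec"])[0];t=c["tvec"]
    v,u=np.mgrid[:480,:640]
    P=np.stack([(u-K[0,2])/K[0,0]*d,(v-K[1,2])/K[1,1]*d,d],-1)
    return (P-t)@R
E
python3 - <<'E'
from h import *
for n in("scene","side"):
    z=np.load(f"pics/{n}0.npz");p,d=z["p"],z["d"];W=cloud(n,d)
    hsv=cv2.cvtColor(p,cv2.COLOR_BGR2HSV)
    b=(hsv[...,0]>105)&(hsv[...,0]<128)&(hsv[...,1]>150)&(d>0)
    hx=W[...,2]
    c=robot.get_calibration(n);print(n,"cam",-cv2.Rodrigues(c["rvec"])[0].T@c["tvec"])
    roi=np.zeros_like(b)
    if n=="scene": roi[255:320,255:345]=1
    else: roi[200:245,225:285]=1
    m=b&roi;q=W[m];print("blue",m.sum(),np.median(q,0),np.percentile(q,2,0),np.percentile(q,98,0))
    xy=q[:,:2]-np.median(q[:,:2],0);u=np.linalg.svd(xy)[2][0];print("dir",u,np.percentile(xy@u,[1,99]))
    k=(hsv[...,2]<60)&roi&(d>0)&(hx>85)&(hx<150);q=W[k];print("black",k.sum(),np.median(q,0),np.percentile(q,2,0),np.percentile(q,98,0))
    tp=q[q[:,2]>125];
    if len(tp)>10:
        xy=tp[:,:2]-tp[:,:2].mean(0);u=np.linalg.svd(xy)[2][0];print("top",len(tp),tp.mean(0),u,np.percentile(xy@u,[1,99]))
    # base plate: light, low z, region
    lo=(hx>2)&(hx<20)&(hsv[...,2]>150)&(hsv[...,1]<60)&(W[...,0]>300)&(W[...,0]<900)&(abs(W[...,1])<450)&(d>0)
    nn,l,st,ce=cv2.connectedComponentsWithStats(lo.astype(np.uint8))
    for i in np.argsort(-st[1:,4])[:4]+1:
        q=W[l==i];print("low",st[i],q.mean(0),cv2.minAreaRect(q[:,:2].astype(np.float32)))
    if n=="scene":
        for nm,r in dict(tray=(230,300,300,425),).items(): pass
    # objects: connected height>25 map
    import sys
pts=[]
for n in("scene","side"):
    z=np.load(f"pics/{n}0.npz");p,d=z["p"],z["d"];W=cloud(n,d)
    m=(d>0)&(W[...,0]>330)&(W[...,0]<900)&(abs(W[...,1])<400)&(W[...,2]>-5)&(W[...,2]<190)
    pts.append(np.c_[W[m],p[m]])
A=np.vstack(pts)
# top-down colour map, 1.25 mm/px : row = x decreasing, col = y decreasing
s=1.25;im=np.full((480,640,3),90,np.uint8)
A=A[np.argsort(A[:,2])]
r=((900-A[:,0])/s).astype(int);c=((400-A[:,1])/s).astype(int);ok=(r<480)&(c<640)&(r>=0)&(c>=0)
im[r[ok],c[ok]]=A[ok,3:];cv2.imwrite("pics/top.png",im)
E
```

```text
scene cam [-31.66416632 516.68198101 586.03946268]
blue 69 [448.80330116 210.19675321 124.74080957] [425.30346258 207.81774801 123.20754357] [481.73304115 212.56990487 126.34598409]
dir [-0.99997825 -0.00659571] [-33.79807329  23.57716389]
black 1227 [435.26239129 226.88797114 118.25607811] [411.26230738 157.26815387 106.20059769] [495.27997147 233.60931799 131.75842179]
top 355 [449.76833409 228.9326102  129.65860513] [-0.99948008 -0.0322423 ] [-42.87014121  38.26692281]
low [ 267  287  141   87 4535] [444.61410061 136.44510179   8.50237292] ((456.75299072265625, 122.81568145751953), (113.64036560058594, 219.11676025390625), 1.445176601409912)
low [ 405  240   66   54 1642] [ 475.98622901 -119.09732632    4.29767147] ((478.85498046875, -111.97383880615234), (77.59076690673828, 159.23924255371094), 2.0277292728424072)
low [283 180  63  26 177] [ 855.28213522 -114.70844931    4.45260158] ((855.25732421875, -113.08030700683594), (13.031966209411621, 190.0093536376953), 0.024657389149069786)
low [185 250  34  14 166] [755.21663459 230.21997275  13.3524775 ] ((755.954833984375, 229.61682
[... 536 characters left out ...]
39.45960798]
low [ 276  326  107  109 4939] [471.43780098 -87.66195724   4.53503284] ((468.133056640625, -88.55622100830078), (94.98961639404297, 182.8971710205078), 2.796114206314087)
low [ 230  262   41   83 1311] [418.91553649 136.02416685   7.80048176] ((425.614990234375, 126.17671203613281), (48.558250427246094, 224.30287170410156), 1.3876829147338867)
low [456 246  74  73 805] [858.6080503   -7.37607188   9.63033157] ((856.283935546875, 1.3612594604492188), (209.79684448242188, 12.978972434997559), 89.96549987792969)
low [271 346 118 106 666] [ 434.66605482 -145.73592406   10.38256573] ((424.39788818359375, -119.11181640625), (92.99576568603516, 220.64312744140625), 30.728900909423828)
```

View pics/top.png

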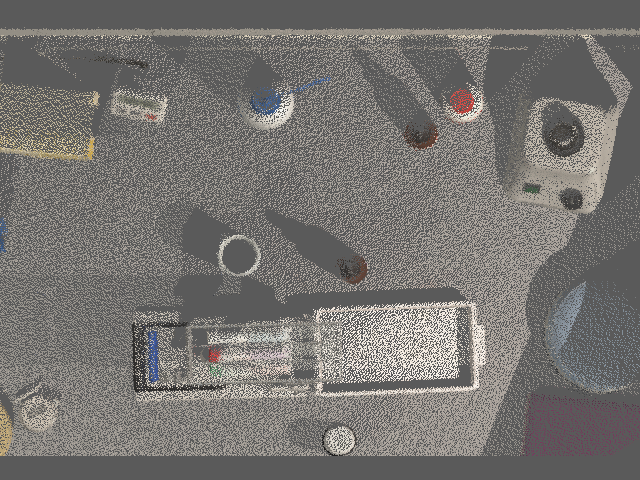

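Emit:
jog_arm(targets=[-0.04, 0.05, 0, 0, 0, 0.14, 0.62, -0.08, 0.1, 0, 0, 0, 0.28, 0.62, -0.1, 0.15, 0, 0, 0, 0.42, 0.62, -0.12, 0.2, 0, 0, 0, 0.56, 0.62, -0.14, 0.22, 0, 0, 0, 0.68, 0.62])

```text
time: 0.6
position: [518.6, 167.5, 224.8]
eef_rot: [[-0.001, 0.752, 0.659], [-0.0, 0.659, -0.752], [-1.0, -0.001, -0.001]]
ft_force: [-0.1, -0.1, -0.2]
gripper_width: 57.6
```

```bash
python3 -c "
from bench import robot
s=robot.observe();print(s['position'],s['eef_rot'],s['joints'],s['gripper_width'])"
```

```text
[518.56251796 167.53296183 224.81102605] [[-1.08100169e-03  7.52161457e-01  6.58977977e-01]
 [-1.11418250e-04  6.58978267e-01 -7.52161971e-01]
 [-9.99999410e-01 -8.86510537e-04 -6.28552108e-04]] [ 3.09591738e-01  2.30338299e-01  1.80532150e+00  2.49594801e-04
  1.10699642e+00 -4.09979659e-01] 57.56638011079137
```

Emit:
jog_arm(targets=[-0.02, 0.015, 0, 0, 0, 0.14, 0.62, -0.04, 0.03, 0, 0, 0, 0.28, 0.62, -0.06, 0.045, 0, 0, 0, 0.42, 0.62, -0.08, 0.06, 0, 0, 0, 0.56, 0.62, -0.087, 0.067, 0, 0, 0, 0.7, 0.62])

```text
time: 1.1
position: [451.8, 218.3, 224.5]
eef_rot: [[-0.002, 0.111, 0.994], [-0.001, 0.994, -0.111], [-1.0, -0.001, -0.002]]
ft_force: [0.1, 0.5, -0.9]
gripper_width: 57.2
```

Emit:
jog_arm(targets=[0, 0, 0, 0, 0, 0.14, 0.62, 0, 0, 0, 0, 0, 0.14, 0.62])

```text
time: 1.3
position: [451.3, 218.5, 224.3]
eef_rot: [[-0.002, -0.038, 0.999], [-0.002, 0.999, 0.038], [-1.0, -0.001, -0.002]]
ft_force: [0.4, -0.0, -0.7]
gripper_width: 57.0
```

Run:
```python
from h import *
s=robot.observe();print(s['position'],s['eef_rot'],s['joints'],s['gripper_width'])
c=robot.get_calibration("wrist");p,d=robot.read_camera("wrist");cv2.imwrite("pics/wrist1.png",p)
np.savez("pics/wrist1.npz",p=p,d=d,**c)
print(c)
```

```text
[451.26205976 218.48034976 224.28835825] [[-0.00217071 -0.03821088  0.99926734]
 [-0.00155706  0.99926861  0.03820754]
 [-0.99999643 -0.00147298 -0.00222862]] [ 4.48220282e-01  1.62766979e-01  1.89231211e+00 -5.21926570e-04
  1.08914468e+00 -1.16055224e+00] 57.02205153961862
{'camera_matrix': array([[371.64829954,   0.        , 323.88656474],
       [  0.        , 371.64829954, 237.73382479],
       [  0.        ,   0.        ,   1.        ]]), 'rvec': array([-2.02097539, -2.10292369, -0.31550603]), 'tvec': array([-199.69452603, -471.74533142,  255.72596511])}
```

View pics/wrist1.png

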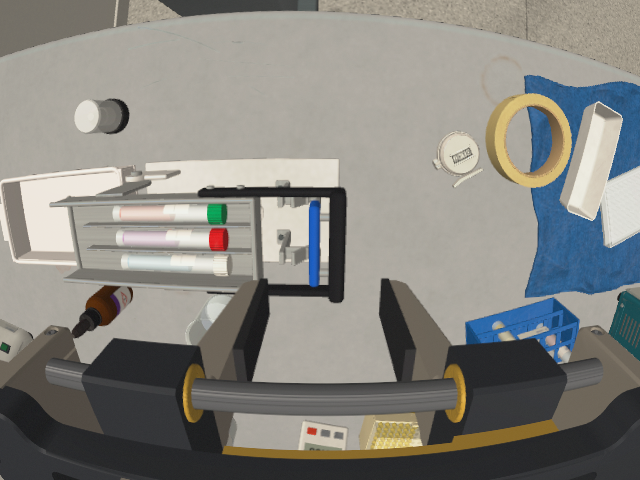

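The wrist view shows the handle from above: blue trigger at column 314 (rows 202–287), black bar at column 337 (rows 188–300), with the fingers' gap (about 268–382) spanning both.

Run:
```python
from h import *
z=np.load("pics/wrist1.npz");p=z["p"];K=z["camera_matrix"];R=cv2.Rodrigues(z["rvec"])[0];C=-R.T@z["tvec"]
def cast(uv,h):
    uv=np.atleast_2d(uv).astype(float)-K[:2,2];r=np.linalg.norm(uv,axis=1);th=r/K[0,0]
    ray=np.c_[uv/r[:,None]*np.sin(th)[:,None],np.cos(th)]@R
    return C+ray*((h-C[2])/ray[:,2])[:,None]
hsv=cv2.cvtColor(p,cv2.COLOR_BGR2HSV)
b=(hsv[...,0]>105)&(hsv[...,0]<128)&(hsv[...,1]>150);b[:,:290]=0;b[:,328:]=0;b[:195]=0;b[295:]=0
k=(hsv[...,2]<60);k[:,:329]=0;k[:,350:]=0;k[:185]=0;k[303:]=0
for n,m,h in(("blue",b,124),("bar",k,130)):
    v,u=np.nonzero(m);q=cast(np.c_[u,v],h)
    (cx,cy),_,_=cv2.minAreaRect(q[:,:2].astype(np.float32));
    vx=np.polyfit(q[:,0],q[:,1],1)
    print(n,len(u),cv2.minAreaRect(q[:,:2].astype(np.float32)),"slope",vx,np.percentile(q,[1,99],axis=0)[:,:2].round(1).tolist())
```

```text
blue 840 ((453.04656982421875, 210.41177368164062), (66.02491760253906, 7.126039505004883), 1.3101799488067627) slope [2.55198580e-02 1.98781407e+02] [[420.8, 206.4], [485.2, 214.3]]
bar 1769 ((452.5345764160156, 227.26087951660156), (87.05205535888672, 11.300751686096191), 2.468883514404297) slope [3.50145713e-02 2.11250740e+02] [[409.7, 220.7], [494.4, 233.2]]
```

Emit:
jog_arm(targets=[0.002, 0.001, -0.04, 0, 0, 0, 0.62, 0.002, 0.001, -0.08, 0, 0, 0, 0.62, 0.002, 0.001, -0.12, 0, 0, 0, 0.62, 0.002, 0.001, -0.145, 0, 0, 0, 0.62, 0.002, 0.001, -0.154, 0, 0, 0, 0.62])

```text
time: 1.85
position: [452.0, 218.3, 106.9]
eef_rot: [[-0.005, -0.028, 1.0], [-0.003, 1.0, 0.028], [-1.0, -0.003, -0.005]]
ft_force: [-1.0, -0.0, -0.2]
gripper_width: 56.9
```

Emit:
jog_arm(targets=[0, 0, 0, 0, 0, 0, 0.3, 0, 0, 0, 0, 0, 0, 0.2, 0, 0, 0, 0, 0, 0, 0.1, 0, 0, 0, 0, 0, 0, 0.1, 0, 0, 0, 0, 0, 0, 0.1], squeeze=35)

```text
time: 2.35
position: [453.0, 223.3, 109.0]
eef_rot: [[-0.003, -0.024, 1.0], [0.007, 1.0, 0.024], [-1.0, 0.007, -0.002]]
ft_force: [-14.2, 33.1, 11.9]
gripper_width: 19.3
```

Emit:
jog_arm(targets=[0, 0, 0, 0, 0, 0, 0.1, 0, 0, 0, 0, 0, 0, 0.1], squeeze=35)

```text
time: 2.55
position: [452.7, 223.4, 109.6]
eef_rot: [[-0.002, -0.024, 1.0], [0.007, 1.0, 0.024], [-1.0, 0.007, -0.002]]
ft_force: [-2.5, 0.5, 0.2]
gripper_width: 19.6
```

Emit:
jog_arm(targets=[0, -0.0028, 0.0078, 0.0286, 0.001, 0, 0.1, 0, -0.0057, 0.0155, 0.0573, 0.002, 0, 0.1, 0, -0.009, 0.0231, 0.0859, 0.003, 0, 0.1, 0, -0.0124, 0.0307, 0.1146, 0.004, 0, 0.1, 0, -0.0161, 0.0381, 0.1432, 0.0045, 0, 0.1])

```text
time: 3.05
position: [452.9, 211.0, 138.5]
eef_rot: [[-0.006, -0.024, 1.0], [0.157, 0.987, 0.025], [-0.988, 0.157, -0.002]]
ft_force: [1.4, -1.9, -5.3]
gripper_width: 19.8
```

Emit:
jog_arm(targets=[0, -0.0039, 0.0073, 0.0286, 0.001, 0, 0.1, 0, -0.0081, 0.0144, 0.0573, 0.002, 0, 0.1, 0, -0.0124, 0.0215, 0.0859, 0.003, 0, 0.1, 0, -0.017, 0.0284, 0.1146, 0.004, 0, 0.1, 0, -0.0218, 0.0351, 0.1432, 0.0045, 0, 0.1])

```text
time: 3.55
position: [453.4, 194.3, 165.2]
eef_rot: [[-0.01, -0.023, 1.0], [0.304, 0.952, 0.025], [-0.953, 0.304, -0.002]]
ft_force: [1.5, -1.6, -6.5]
gripper_width: 19.6
```

Emit:
jog_arm(targets=[0, -0.004, 0.0053, 0.0229, 0.001, 0, 0.1, 0, -0.0081, 0.0105, 0.0458, 0.0015, 0, 0.1, 0, -0.0123, 0.0156, 0.0688, 0.002, 0, 0.1, 0, -0.0166, 0.0206, 0.0917, 0.003, 0, 0.1, 0, -0.0211, 0.0255, 0.1146, 0.0035, 0, 0.1])

```text
time: 4.05
position: [453.8, 178.0, 184.5]
eef_rot: [[-0.012, -0.022, 1.0], [0.416, 0.909, 0.025], [-0.909, 0.416, -0.002]]
ft_force: [1.7, -0.8, -6.3]
gripper_width: 19.7
```

Run:
```python
from h import *
p,d=robot.read_camera("side");cv2.imwrite("pics/side1.png",cv2.resize(p[160:460,180:440],None,fx=2,fy=2))
s=robot.observe();print(s['time'],s['joints'])
```

```text
4.1 [ 0.06721841  0.18740412  2.04753436  0.53396956  0.96050414 -1.85045371]
```

View pics/side1.png

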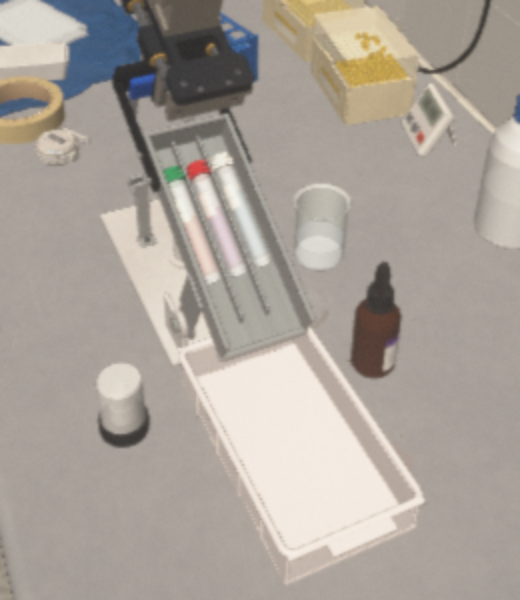

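The tray is tipped by about 0.43 rad. All three tubes are still at its upper end (caps at about (175–222,165)) and the tub is empty, so I lift further.

Emit:
jog_arm(targets=[0, -0.0046, 0.0048, 0.0229, 0.001, 0, 0.1, 0, -0.0093, 0.0094, 0.0458, 0.0015, 0, 0.1, 0, -0.0141, 0.0139, 0.0688, 0.002, 0, 0.1, 0, -0.019, 0.0184, 0.0917, 0.003, 0, 0.1, 0, -0.024, 0.0227, 0.1146, 0.0035, 0, 0.1])

```text
time: 4.6
position: [454.3, 159.3, 201.9]
eef_rot: [[-0.014, -0.02, 1.0], [0.523, 0.852, 0.024], [-0.852, 0.523, -0.001]]
ft_force: [3.2, 0.3, -6.7]
gripper_width: 19.8
```

Emit:
jog_arm(targets=[0, 0, 0, 0, 0, 0, 0.1, 0, 0, 0, 0, 0, 0, 0.1, 0, 0, 0, 0, 0, 0, 0.1, 0, 0, 0, 0, 0, 0, 0.1, 0, 0, 0, 0, 0, 0, 0.1])

```text
time: 5.1
position: [454.3, 159.4, 201.8]
eef_rot: [[-0.014, -0.02, 1.0], [0.522, 0.852, 0.024], [-0.853, 0.523, -0.001]]
ft_force: [1.8, 0.9, -6.0]
gripper_width: 19.7
```

Run:
```python
from h import *
p,d=robot.read_camera("side");cv2.imwrite("pics/side2.png",cv2.resize(p[160:460,180:440],None,fx=2,fy=2))
s=robot.observe();print(s['time'],s['joints'])
```

```text
5.15 [-0.05243023  0.19220514  2.04866168  0.64412299  1.05030244 -2.01826401]
```

View pics/side2.png

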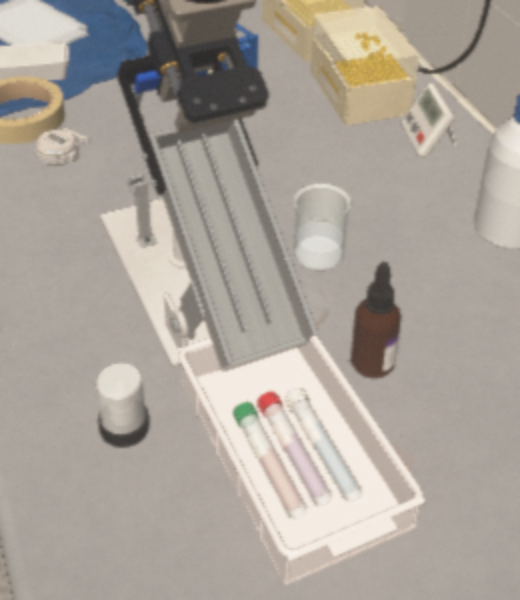

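The tray is empty. All three tubes lie flat in the tub, caps at (245,410), (270,400) and (295,397), clear of the lip. I now lower along the arc.

Emit:
jog_arm(targets=[0, 0.0063, -0.0054, -0.0286, -0.001, 0, 0.1, 0, 0.0124, -0.0109, -0.0573, -0.002, 0, 0.1, 0, 0.0183, -0.0167, -0.0859, -0.003, 0, 0.1, 0, 0.0241, -0.0226, -0.1146, -0.004, 0, 0.1, 0, 0.0297, -0.0287, -0.1432, -0.0045, 0, 0.1])

```text
time: 5.65
position: [453.8, 182.1, 180.1]
eef_rot: [[-0.01, -0.022, 1.0], [0.388, 0.921, 0.025], [-0.921, 0.388, -0.001]]
ft_force: [-0.3, -0.4, -4.8]
gripper_width: 19.6
```

Emit:
jog_arm(targets=[0, 0.0054, -0.0062, -0.0286, -0.001, 0, 0.1, 0, 0.0106, -0.0127, -0.0573, -0.002, 0, 0.1, 0, 0.0156, -0.0192, -0.0859, -0.003, 0, 0.1, 0, 0.0204, -0.0259, -0.1146, -0.004, 0, 0.1, 0, 0.025, -0.0327, -0.1432, -0.0045, 0, 0.1])

```text
time: 6.15
position: [453.2, 201.1, 155.3]
eef_rot: [[-0.007, -0.024, 1.0], [0.245, 0.969, 0.025], [-0.969, 0.245, -0.001]]
ft_force: [0.3, 1.0, -4.2]
gripper_width: 19.6
```

Emit:
jog_arm(targets=[0, 0.0035, -0.0056, -0.0229, -0.001, 0, 0.1, 0, 0.0069, -0.0113, -0.0458, -0.0015, 0, 0.1, 0, 0.0102, -0.017, -0.0688, -0.002, 0, 0.1, 0, 0.0133, -0.0229, -0.0917, -0.003, 0, 0.1, 0, 0.0163, -0.0288, -0.1146, -0.0035, 0, 0.1])

```text
time: 6.65
position: [452.9, 213.5, 133.5]
eef_rot: [[-0.004, -0.024, 1.0], [0.126, 0.992, 0.025], [-0.992, 0.126, -0.001]]
ft_force: [-0.6, -0.3, -4.1]
gripper_width: 19.1
```

Emit:
jog_arm(targets=[0, 0.002, -0.0042, -0.0162, -0.0005, 0, 0.1, 0, 0.004, -0.0085, -0.0325, -0.001, 0, 0.1, 0, 0.0058, -0.0128, -0.0487, -0.0015, 0, 0.1, 0, 0.0077, -0.0171, -0.0649, -0.002, 0, 0.1, 0, 0.0094, -0.0215, -0.0812, -0.0025, 0, 0.1])

```text
time: 7.15
position: [452.7, 220.7, 117.1]
eef_rot: [[-0.001, -0.025, 1.0], [0.04, 0.999, 0.025], [-0.999, 0.04, -0.0]]
ft_force: [0.1, 1.1, -4.6]
gripper_width: 19.7
```

Emit:
jog_arm(targets=[0, 0.0005, -0.0013, -0.005, 0, 0, 0.1, 0, 0.001, -0.0026, -0.01, 0, 0, 0.1, 0, 0.001, -0.0026, -0.01, 0, 0, 0.1])

```text
time: 7.45
position: [452.7, 221.5, 115.0]
eef_rot: [[-0.002, -0.025, 1.0], [0.03, 0.999, 0.025], [-1.0, 0.03, -0.001]]
ft_force: [0.4, -0.1, -4.9]
gripper_width: 19.7
```

Emit:
jog_arm(targets=[0, 0.0003, -0.0013, -0.005, 0, 0, 0.1, 0, 0.0006, -0.0024, -0.01, 0, 0, 0.1, 0, 0.0006, -0.0024, -0.01, 0, 0, 0.1])

```text
time: 7.75
position: [452.7, 222.1, 113.4]
eef_rot: [[-0.001, -0.025, 1.0], [0.019, 1.0, 0.025], [-1.0, 0.019, -0.001]]
ft_force: [-1.4, 0.7, -2.6]
gripper_width: 19.4
```

Emit:
jog_arm(targets=[0, 0, 0, 0, 0, 0, 0.25, 0, 0, 0, 0, 0, 0, 0.35, 0, 0, 0, 0, 0, 0, 0.6, 0, 0, 0, 0, 0, 0, 0.6, 0, 0, 0, 0, 0, 0, 0.6])

```text
time: 8.25
position: [452.9, 222.2, 113.5]
eef_rot: [[-0.001, -0.025, 1.0], [0.02, 1.0, 0.025], [-1.0, 0.02, -0.001]]
ft_force: [0.0, 0.4, -0.1]
gripper_width: 53.1
```

Emit:
jog_arm(targets=[0, -0.004, 0.02, -0.015, 0, 0, 0.6, 0, -0.004, 0.05, -0.015, 0, 0, 0.6, 0, -0.004, 0.08, -0.015, 0, 0, 0.6, 0, -0.004, 0.08, -0.015, 0, 0, 0, 0, -0.004, 0.08, -0.015, 0, 0, 0])

```text
time: 8.75
position: [453.0, 219.3, 173.6]
eef_rot: [[-0.0, -0.025, 1.0], [0.004, 1.0, 0.025], [-1.0, 0.004, -0.0]]
ft_force: [-0.3, 0.0, -0.4]
gripper_width: 41.3
```

Run:
```python
from h import *
s=robot.observe();print(s['time'],s['position'],s['gripper_width'],s['ft_force'])
for n in("scene","side"):
    p,d=robot.read_camera(n);W=cloud(n,d);hsv=cv2.cvtColor(p,cv2.COLOR_BGR2HSV)
    roi=np.zeros(d.shape,bool)
    if n=="scene": roi[240:320,255:345]=1
    else: roi[190:245,225:285]=1
    ok=roi&(d>0)&(W[...,2]>80)&(W[...,2]<145)&(W[...,1]>190)&(W[...,1]<245)&(abs(W[...,0]-453)<50)
    k=ok&(hsv[...,2]<60);b=ok&(hsv[...,0]>105)&(hsv[...,0]<128)&(hsv[...,1]>150)
    print(n,"bar z",np.percentile(W[k][:,2],[50,90,98]),"top y",np.median(W[k&(W[...,2]>125)][:,1]),"blue",b.sum(),np.percentile(W[b][:,1],[5,50,95]),np.percentile(W[b][:,2],[50,98]))
    cv2.imwrite(f"pics/{n}3.png",p)
```

```text
8.75 [453.00170849 219.31149623 173.62785746] 41.30794332335197 [-0.34298815  0.02409309 -0.44152899]
scene bar z [124.00634123 136.2298371  137.50932458] top y 228.22391117119741 blue 77 [210.026392   212.26916589 213.98156115] [129.72265999 131.54354028]
side bar z [131.44391495 135.66373881 136.87651016] top y 218.59463896287403 blue 198 [205.37546527 207.97135673 211.2607943 ] [125.47752416 130.24832609]
```

Emit:
jog_arm(targets=[0, 0.01, 0, 0, 0, 0, 0, 0, 0.01, 0, 0, 0, 0, 0, 0, 0.01, -0.01, 0, 0, 0, 0, 0, 0.01, -0.02, 0, 0, 0, 0, 0, 0.01, -0.028, 0, 0, 0, 0])

```text
time: 9.35
position: [451.9, 226.2, 150.5]
eef_rot: [[-0.003, -0.025, 1.0], [0.003, 1.0, 0.025], [-1.0, 0.003, -0.003]]
ft_force: [0.4, 0.7, 0.7]
gripper_width: 0.2
```

Emit:
jog_arm(targets=[0, 0, -0.0013, 0, 0, 0, 0, 0, 0, -0.0026, 0, 0, 0, 0, 0, 0, -0.004, 0, 0, 0, 0])

```text
time: 9.65
position: [451.8, 226.2, 147.5]
eef_rot: [[-0.003, -0.025, 1.0], [0.003, 1.0, 0.025], [-1.0, 0.003, -0.003]]
ft_force: [-1.4, -0.9, 5.4]
gripper_width: -0.0
```

Emit:
jog_arm(targets=[0, 0, -0.0013, 0, 0, 0, 0, 0, 0, -0.0026, 0, 0, 0, 0, 0, 0, -0.0026, 0, 0, 0, 0])

```text
time: 9.95
position: [451.9, 226.7, 146.1]
eef_rot: [[-0.003, -0.024, 1.0], [0.004, 1.0, 0.024], [-1.0, 0.004, -0.003]]
ft_force: [-2.2, 1.7, 4.0]
gripper_width: 0.2
```

Emit:
jog_arm(targets=[0, 0, -0.0013, 0, 0, 0, 0, 0, 0, -0.0026, 0, 0, 0, 0, 0, 0, -0.004, 0, 0, 0, 0])

```text
time: 10.25
position: [452.2, 227.3, 143.6]
eef_rot: [[-0.002, -0.024, 1.0], [0.005, 1.0, 0.024], [-1.0, 0.005, -0.002]]
ft_force: [-0.2, 1.6, 1.3]
gripper_width: 0.4
```

Emit:
jog_arm(targets=[0, 0, -0.0013, 0, 0, 0, 0, 0, 0, -0.002, 0, 0, 0, 0, 0, 0, -0.0026, 0, 0, 0, 0])

```text
time: 10.55
position: [452.4, 227.4, 141.8]
eef_rot: [[-0.002, -0.024, 1.0], [0.005, 1.0, 0.024], [-1.0, 0.005, -0.002]]
ft_force: [-0.7, 1.0, 4.7]
gripper_width: 0.4
```

Emit:
jog_arm(targets=[0, 0, -0.0013, 0, 0, 0, 0, 0, 0, -0.002, 0, 0, 0, 0, 0, 0, -0.002, 0, 0, 0, 0])

```text
time: 10.85
position: [452.5, 227.9, 140.6]
eef_rot: [[-0.002, -0.024, 1.0], [0.006, 1.0, 0.024], [-1.0, 0.006, -0.002]]
ft_force: [-2.0, 3.0, 6.5]
gripper_width: 0.5
```

Emit:
jog_arm(targets=[0, 0, -0.001, 0, 0, 0, 0, 0, 0, -0.002, 0, 0, 0, 0, 0, 0, -0.0026, 0, 0, 0, 0])

```text
time: 11.15
position: [452.5, 228.5, 139.0]
eef_rot: [[-0.002, -0.023, 1.0], [0.007, 1.0, 0.023], [-1.0, 0.008, -0.001]]
ft_force: [-3.7, 4.4, 6.9]
gripper_width: 0.3
```

Run:
```python
from h import *
out=[]
for n,(a,b,c,e) in(("scene",(200,340,240,360)),("side",(150,260,190,320))):
    p,d=robot.read_camera(n);W=cloud(n,d);hsv=cv2.cvtColor(p,cv2.COLOR_BGR2HSV)
    ok=(d>0)&(W[...,2]>80)&(W[...,2]<140)&(W[...,1]>190)&(W[...,1]<245)&(abs(W[...,0]-453)<50)&(abs(W[...,0]-453)>20)
    k=ok&(hsv[...,2]<60);bl=ok&(hsv[...,0]>105)&(hsv[...,0]<128)&(hsv[...,1]>150)
    print(n,"bar z",np.percentile(W[k][:,2],[50,90,98]),"blue",bl.sum(),np.percentile(W[bl][:,1],[5,50,95]),np.percentile(W[bl][:,2],[50,98]))
    out.append(cv2.resize(p[a:b,c:e],(400,int(400*(b-a)/(e-c))),interpolation=cv2.INTER_CUBIC))
h=max(o.shape[0] for o in out);im=np.zeros((h,800,3),np.uint8)
for i,o in enumerate(out): im[:o.shape[0],400*i:400*i+400]=o
cv2.imwrite("pics/press.png",im)
```

```text
scene bar z [115.55733849 127.03748506 128.49216707] blue 17 [208.97962822 211.02215879 213.79032993] [121.70197728 123.67359581]
side bar z [119.01986637 126.24326031 127.68678185] blue 74 [204.03006244 206.78267421 209.86048911] [115.75737383 122.3915374 ]
```

View pics/press.png

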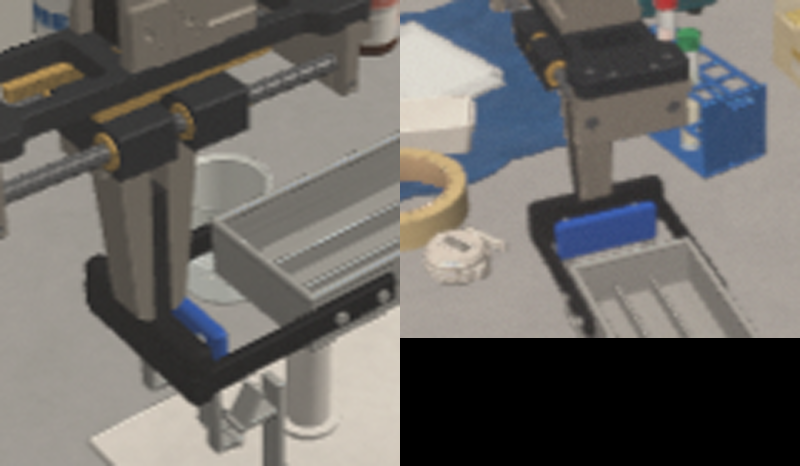

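The fingers press on the bar's top at about (140,310) on the left. The bar top reads about 128 mm, slightly below its latched height, and the trigger appears to be out. I lift off and check that it stays down.

Emit:
jog_arm(targets=[0, 0, 0.004, 0, 0, 0, 0, 0, 0, 0.02, 0, 0, 0, 0, 0, 0, 0.06, 0, 0, 0, 0, 0, 0, 0.1, 0, 0, 0, 0, 0, 0, 0.15, 0, 0, 0, 0])

```text
time: 11.75
position: [451.8, 227.9, 252.5]
eef_rot: [[-0.003, -0.023, 1.0], [0.006, 1.0, 0.023], [-1.0, 0.006, -0.003]]
ft_force: [1.2, 0.5, 0.8]
gripper_width: 0.4
```

Emit:
jog_arm(targets=[0.03, 0.03, 0.02, 0, 0, 0, 0, 0.05, 0.05, 0.02, 0, 0, 0, 0, 0.05, 0.05, 0.02, 0, 0, 0, 0])

```text
time: 12.05
position: [491.1, 266.8, 268.8]
eef_rot: [[-0.001, -0.024, 1.0], [0.008, 1.0, 0.024], [-1.0, 0.008, -0.0]]
ft_force: [0.3, 0.4, 0.1]
gripper_width: -0.1
```

```bash
python3 - <<'E'
from h import *
s=robot.observe();print(s['time'],s['position'],s['ft_force'])
for n in("scene","side"):
    z=np.load(f"pics/{n}0.npz");p,d=robot.read_camera(n);cv2.imwrite(f"pics/{n}4.png",p)
    for t,(p,d) in(("before",(z["p"],z["d"])),("now",(p,d))):
        W=cloud(n,d);hsv=cv2.cvtColor(p,cv2.COLOR_BGR2HSV)
        ok=(d>0)&(W[...,2]>80)&(W[...,2]<150)&(W[...,1]>190)&(W[...,1]<245)&(abs(W[...,0]-453)<50)
        k=ok&(hsv[...,2]<60);b=ok&(hsv[...,0]>105)&(hsv[...,0]<128)&(hsv[...,1]>150)
        print(n,t,"bar z",np.percentile(W[k][:,2],[50,90,98]),"blue",b.sum(),np.percentile(W[b][:,1],[5,50,95]),np.percentile(W[b][:,2],[50,98]))
E
python3 -c "
import cv2;a=cv2.imread('pics/side4.png')[170:450,200:440];cv2.imwrite('pics/fin.png',cv2.resize(a,(480,560)))"
```

```text
12.05 [491.07172394 266.76811489 268.76987419] [0.29458321 0.35448067 0.12799187]
scene before bar z [119.42059821 130.97948279 131.87358362] blue 69 [207.95718598 210.19675321 211.75112416] [124.74080957 126.34598409]
scene now bar z [119.18493549 130.8543469  131.90134334] blue 71 [208.7051861  210.54005654 212.04289653] [124.79125547 126.70630572]
side before bar z [124.78476264 129.90140642 130.95772264] blue 146 [203.53733995 206.03372332 208.96327584] [121.85064101 125.55129791]
side now bar z [124.75760624 129.90624942 131.19150435] blue 209 [202.93650028 205.67991906 208.90750969] [119.8181076  125.45566825]
```

View pics/fin.png

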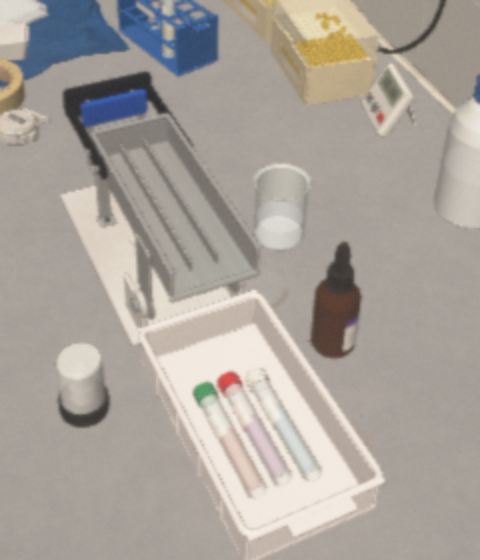

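The tray is level and its bar and trigger match their starting positions. The three tubes lie in the tub (caps at (205,392), (230,382) and (258,378)), and the bystanders are where they stood.

```bash
python3 -c "
from bench import robot
print(robot.job_done())"
```

```text
the job is handed in; nothing more can be done
None
```

The job is done and handed in at about 12 s of the 48 s allowed; the hand-in gives no verdict.

- **What I did:** I squeezed the handle at 35 N until the trigger was home and lifted the tray along its arc. The tubes had not moved at about 0.43 rad. They slid by about 0.55 rad, and all three were lying in the tub before I lowered. I lowered at about 0.3 rad/s onto the buffer, opened the jaws, and pressed the grip bar with closed fingers. The highest press reading was about 7 N, lower than the 10–15 N the notes suggest.
- **Last checks:** After I lifted off, the grip bar's top was within 0.3 mm of its starting height and the trigger's y within about 0.4 mm, in both cameras, so the latch caught. The side picture shows all three tubes flat in the tub, and the tub, beaker, brown bottle and canister standing upright where they stood, judged by eye only. The arm was clear and read almost no force.
- **What disagreed:** At the deepest press the bar top read about 3 mm below its latched height, slightly more than the 2 mm the hard stop allows. I take this as measurement error together with the tray being near that stop.

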